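# Open the slip-casting mould: clamp dog out of the T-slot bed

## Robot

A 6-joint arm with a two-finger parallel gripper is mounted at the origin on the work surface. World frame = base frame: x ahead of the robot, y to its left, z up, the work surface at z = 0. Lengths are in m, angles in rad, forces in N, time in s.
With the tool pointing down it reaches from about 0.35 to 0.975 m from the base axis. Payload 4.9 kg.
Tool frame: the origin (TCP) lies at the very end of the fingers, on their centre line; the grasp point (between the pads) lies 19 mm behind it; z points along the fingers, y is the line along which they close (so a half turn about z gives the same grasp; the last joint's range is limited). The gripper opens to 85 mm and grips with 20 to 120 N. Pads are 22 mm wide; open, the fingers measure 114 mm over their backs; the gripper's body (76 mm by 85 mm) begins 54 mm behind the grasp point. The pads swing forward as they close: fully open they stand 13 mm farther back than shut.
Start: joints at [-1.253, 0.053, 1.613, -0, 1.476, -0.119], TCP at [0.264, -0.566, 0.231] pointing down, gripper open.
Joint ranges: [-3.01, 3.01], [-1.01, 2.22], [0.06, 2.58], [-1.02, 4.17], [0.09, 2.62], [-3.14, 3.14]. Speed limits (rad/s): [2.57, 2.57, 3.14, 3.14, 3.14, 3.14].

## Interface

Orientations are given as a rotation vector (axis times angle).
In Python, from station import ctrl gives the robot as it stands. The module is installed in compiled form; this text tells all that it offers.
- The arm moves only by the tool jog_arm, never from a script. Its argument "steps" is a list of rows, each an object with "delta_rot": the turn, a rotation vector about the tool's x, y, z in degrees, a list of three; "linear": the shift along the tool's x, y, z in m, a list of three; "grip": the finger opening in m, from 0 to 0.0854. In form: [{"delta_rot": [rx, ry, rz], "linear": [x, y, z], "grip": grip}, ...]. A call has 1 to 10 rows; each row shifts and turns the commanded pose from where the row before left it, along the tool's axes as they then stand; what a row does not reach is not made up. A row lasts 1/10 s, in which the tool goes at most 50 mm and 8.59 degrees, less where a joint would pass 70% of its speed; a pose out of reach is approached as far as the arm can. A call with a gripper value outside its range is refused whole. The fingers move at their own pace and stop on an object; "newtons" is the grip in N (left out, the last holds). Time passes only in rows, so rows that do not move let the fingers close. It gives the time, the measured TCP pose, the force, the opening and the grip force at its end, in the units of the state.
- ctrl.get_obs(): the state, without advancing time (a new reading comes with each control period).
- ctrl.get_image(name): name is "scene" or "top" or "wrist"; returns (picture, depth): 420x560x3 uint8, red, green, blue; 420x560 float32, m along the optical axis (not along the pixel's ray), 0 where there is no reading.
- ctrl.camera_info(name): a dict with "camera_matrix" (3x3 intrinsics, pixels), "distortion" ([k1, k2, p1, p2, k3] as OpenCV has them; the pictures are not rectified), "R" (3x3) and "t" (3): a world point X has camera coordinates R X + t; the wrist camera has in their place "T_tool_cam" (4x4, takes a point from camera to tool coordinates, whose origin is the TCP and whose axes are the flange's). Camera axes: x right, y down, z forward; pixel columns grow to the right and rows downward; lengths in m; the calibration is good to about 2 mm. A picture is of the moment at which its call begins: read the wrist's pose just before it. camera_info takes no time and is no camera call.
- ctrl.finish_job(): hands the job in; it is judged then, once.
The state is a dict: "t": time; "q": joint angles; "dq": joint speeds; "effort": joint torques, N m; "tool_pos": TCP position; "tool_rot": TCP orientation; "contact_force": force on the tool from outside, world axes, zero at the start; "wrist_torque": the same for the moment, N m; "opening": finger opening in m; "grip_force": force on a finger pad.
Only numpy, scipy, OpenCV 4.12 (cv2) and the standard library are available. Lean on these libraries where they do the work, as an engineer would, in place of code of your own. Each camera call takes 0.05 s, during which the arm holds its last target. There are 200 camera calls.

## Task

Open the casting mould on the T-slot bed. The clamp screw is already slack: slide the clamp dog along the slot to the bed's open end, lift it out and set it down gently in the steel parts tray; then draw the loose mould half back along the bed by the top rail of its plywood backing board, all the way until it stops, and let go. Leave the clay horn and the jar of brushes standing where they are.

Things in the scene. Friction and masses are not known exactly. Their poses are not given: they have to be found in the camera images.
- bed: Aluminium T-slot casting bed on two cross feet, fixed: 360 mm long (its x), 100 wide, its top 70 mm above the table; origin under its centre, on the table; +x runs along the slot to the open end. At x = -180 mm a steel end plate, top at 170 mm, closes it; against that stands the fixed white plaster mould half, 65 mm thick, top at 160 mm. Position and yaw vary.
- slot_end (a point): Open end of the T-slot: on the bed's centre line (y = 0), at its top face, 70 mm above the table, x = +180 mm of the bed. The slot: opening 16 mm wide between lips 12 mm thick, below them a chamber 28 mm wide and 12 mm high. Slot and dog are oiled and slide easily if drawn straight along the slot.
- dog_post (a point): Clamp dog (loose, grey, 0.4 to 0.65 kg): centre of its upright post, 65 mm above the dog's underside (which rides on the bed's top), 30 mm below the post's top. x along the slot, +x to the open end, z up. Post 28 mm (x) by 32 mm (y), rising from a base block 85 x 40 x 22 mm. A clamp screw runs through it along x, 23 mm below this point, from a pad at x = -52 to a black star knob at x = +52 mm.
- dog_foot (a point): Bottom centre of the dog's steel T-foot, 87.5 mm below dog_post. Foot 64 mm long (x), 22 wide, 8 thick, on a neck 11 mm wide under the base block. In the slot it has 2.5 mm of side play each way and cannot be lifted; it is free once this point is over 32 mm beyond slot_end. On a flat floor the dog can stand on this foot.
- mould (a joint): How far the loose mould half is drawn back along the bed's +x, in m: 0 = shut on the fixed half (the start), 0.12 = fully open, at its stop. Slides with about 3 N of friction and cannot leave the bed. Open, it takes the room where the dog stood, so the dog must be off the bed first.
- mould_grip (a point): Centre of the top rail of the loose half's upright plywood backing board: a bar 18 mm thick (along the bed's x), 110 mm long (across the bed), 22 mm high, its top 200 mm above the table, over a hand slot 20 mm high. The plaster half behind it (towards -x, 65 mm thick) reaches to 160 mm. Axes as the bed's; moves with joint mould.
- tray: Open steel parts tray, 170 mm (its x) by 130 mm (its y), walls 36 mm high, 4 mm thick, floor 4 mm thick. Origin: under its centre, on the table. It does not move. It stands at the robot's left or right front; a wooden tool caddy of like size stands on the other side.
- horn: Bystander: fired clay horn (cone), 64 mm across at the foot, 118 mm high, standing near the bed on the robot's side. Origin under its centre.
- jar: Bystander: glass jar with two brushes, 72 mm across, 100 mm high (brushes to 200 mm), standing near the bed on the robot's side. Origin under its centre.

How it is judged:
By the outcome, as a careful person would: the job done as asked, in the order asked, and still so for the second after the job is handed in, with the robot touching nothing.
It also fails if it takes over 67 s, if anything falls off the work surface, if the arm or the gripper's body presses on something with over 40 N, if the wrist force passes 120 N, or if a joint passes its speed limit or range.

## Working session

There is one attempt and no reset: what is moved stays moved. The work goes in short steps, Python scripts to look and compute and a tool call to move; the robot and the scene stay as the last step left them, time stands still between calls to the robot, and variables do not carry over. Pictures are saved under pics/ and viewed, at most 10 in all, crops included, and the job is handed in when it is done.

Besides the shell and the picture viewer there is one more tool, called after "Call:" as name([rows], argument=value, ...), one row to a line, values as JSON. jog_arm: Moves the arm, as the interface text tells. Its arguments: {"type":"object","properties":{"steps":{"type":"array"},"newtons":{"type":"number"}},"required":["steps"]}

```bash
mkdir -p pics; cat > h.py <<'E'
import numpy as np, cv2
from station import ctrl
def grab(n):
    o=ctrl.get_obs(); im,d=ctrl.get_image(n); np.savez(f'pics/{n}.npz',im=im,d=d,p=o['tool_pos'],r=o['tool_rot']); return im,d,o
def cam(n,o=None):
    c=ctrl.camera_info(n); K=np.array(c['camera_matrix'],float); D=np.array(c['distortion'],float)
    if n=='wrist':
        T=np.eye(4); T[:3,:3]=cv2.Rodrigues(np.array(o['tool_rot'],float))[0]; T[:3,3]=o['tool_pos']
        M=T@np.array(c['T_tool_cam']); return K,D,M[:3,:3],M[:3,3]
    R=np.array(c['R']); return K,D,R.T,-R.T@np.array(c['t'])
def rays(n,px,o=None):
    K,D,R,t=cam(n,o); u=cv2.undistortPoints(np.array(px,float).reshape(-1,1,2),K,D)[:,0]
    return t,np.c_[u,np.ones(len(u))]@R.T
def plane(n,px,z,o=None):
    t,r=rays(n,px,o); return t+r*((z-t[2])/r[:,2])[:,None]
def cloud(n,d,o=None):
    h,w=d.shape; u,v=np.meshgrid(np.arange(w),np.arange(h)); t,r=rays(n,np.c_[u.ravel(),v.ravel()],o)
    return (t+r*d.reshape(-1,1)).reshape(h,w,3)
E
python3 - <<'E'
from h import *
for n in ('scene','top'):
    im,d,o=grab(n); cv2.imwrite(f'pics/{n}0.png',im[:,:,::-1]); print(n,cam(n)[3],cam(n)[2][:,2])
o=ctrl.get_obs();print(o)
print(ctrl.camera_info('wrist')['T_tool_cam'])
E
```

```text
scene [1.07185448 0.23537411 0.7072109 ] [-0.6653297  -0.27177972 -0.69532163]
top [ 0.33829743 -0.00273659  1.34987773] [ 0.13903474 -0.01568007 -0.99016336]
{'t': 0.1, 'q': array([-1.25301652e+00,  5.33079668e-02,  1.61417098e+00, -2.16808058e-05,
        1.47599173e+00, -1.18986323e-01]), 'dq': array([-3.94741216e-04, -9.43645375e-05, -4.35921124e-03, -2.00169512e-03,
        1.18729018e-04,  4.96096514e-04]), 'effort': array([ 1.42716493e-03, -3.94906998e+01, -3.71363032e+01, -5.91450907e-05,
        3.91257025e-03, -1.30200925e-05]), 'tool_pos': array([ 0.26420596, -0.56578299,  0.2301668 ]), 'tool_rot': array([-3.06515380e+00, -6.80229135e-01,  3.26275993e-04]), 'contact_force': array([0.78198697, 0.06588046, 0.63227009]), 'wrist_torque': array([ 0.02250133, -0.02037691,  0.01643988]), 'grip_force': 0.0, 'opening': 0.0854680727351196}
[[-5.09294983e-04 -9.63699383e-01 -2.66989214e-01  6.79621362e-02]
 [ 9.99999856e-01 -4.45091521e-04 -3.00987763e-04  6.86427890e-04]
 [ 1.71227086e-04 -2.66989328e-01  9.63699470e-01 -1.43774804e-01]
 [ 0.00000000e+00  0.00000000e+00  0.00000000e+00  1.00000000e+00]]
```

View pics/scene0.png

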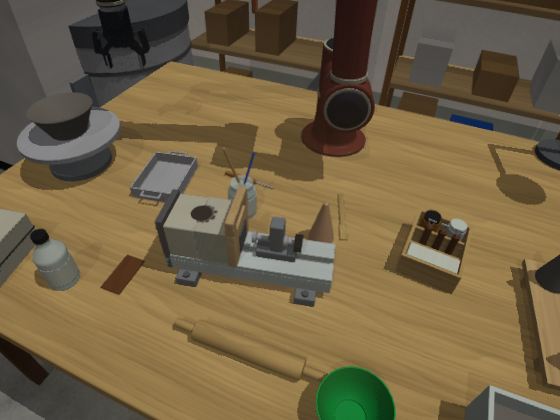

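View pics/top0.png

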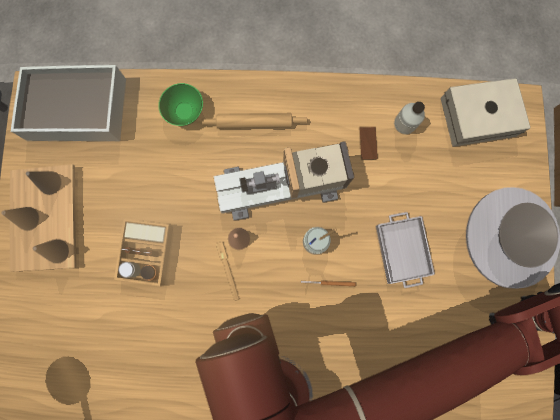

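The top view shows the bed at about px (215–350, 145–215) with its open end to the left (+y). The dog post is near (260,180), the rail near (291,175), the tray near (405,250) on the robot's right, the horn at (238,238) and the jar at (317,240).

```bash
python3 - <<'E'
from h import *
f=np.load('pics/top.npz'); d=f['d']; P=cloud('top',d); Z=P[...,2]
v,u=np.mgrid[:420,:560]
def rect(name,lo,hi,box):
    m=(Z>lo)&(Z<hi)&(u>box[0])&(u<box[2])&(v>box[1])&(v<box[3])
    n,l,s,c=cv2.connectedComponentsWithStats(m.astype(np.uint8)); k=1+np.argmax(s[1:,4]); q=P[l==k]
    r=cv2.minAreaRect((q[:,:2]*1000).astype(np.float32)); print(name,len(q),np.round(q.mean(0),4),'rect',np.round(r[0],1),np.round(r[1],1),round(r[2],2))
B=(200,120,360,225)
rect('bedtop',.06,.08,B); rect('rail',.19,.215,B); rect('plaster+plate',.15,.18,(295,120,360,225)); rect('post',.15,.18,(235,150,280,210))
rect('base',.085,.1,(230,150,290,210));rect('tray',.025,.05,(370,205,445,295)); rect('tray floor',-.004,.014,(385,225,425,275))
rect('horn',.03,.2,(222,220,255,255)); rect('jar',.08,.12,(295,220,340,260)); rect('jarall',.05,.25,(295,220,365,260))
# scene cam
f=np.load('pics/scene.npz'); P=cloud('scene',f['d']); Z=P[...,2]
B=(155,170,345,310)
print('scene');rect('bedtop',.06,.08,B); rect('rail',.19,.215,B);rect('post',.155,.18,(260,205,295,260));rect('tray',.028,.05,(125,145,205,210));rect('jarall',.05,.25,(215,140,275,215))
rect('horn',.03,.2,(305,195,338,245))
E
```

```text
bedtop 1006 [0.5448 0.0625 0.0694] rect [548.4  58.2] [ 46.  202.2] 11.7
rail 321 [ 0.6001 -0.0377  0.1988] rect [600.6 -38. ] [110.4  18.6] 13.13
plaster+plate 2078 [ 0.6187 -0.1215  0.1606] rect [ 620.2 -118.8] [102.2 144. ] 13.25
post 141 [0.5807 0.0433 0.1637] rect [581.9  43.5] [31.9 27.7] 12.66
base 149 [0.5699 0.037  0.0914] rect [570.7  40.9] [18.1 83.2] 12.0
tray 535 [ 0.4147 -0.3716  0.0336] rect [ 414.6 -370.6] [209.3 133.3] 12.68
tray floor 1809 [ 0.4144 -0.3766  0.0043] rect [ 415.5 -376.6] [139.4 114. ] 0.68
horn 263 [0.4339 0.1    0.0681] rect [436.2 102.8] [50.4 47.9] 2.16
jar 436 [ 0.4321 -0.1136  0.0962] rect [ 432.6 -114.6] [64.7 64.9] 0.72
jarall 595 [ 0.4314 -0.1136  0.0999] rect [ 433.  -114.7] [71.3 71.1] 66.37
scene
bedtop 2130 [0.6222 0.0434 0.0705] rect [627.5  -5.4] [ 49.1 358.8] 14.02
rail 429 [ 0.6107 -0.0329  0.1991] rect [604.4 -35.8] [110.5  18.4] 12.67
post 213 [0.5881 0.0462 0.1645] rect [584.8  45. ] [33.1 27.8] 13.53
tray 534 [ 0.4226 -0.3714  0.0332] rect [ 418.4 -368.6] [213.3 132.9] 12.14
jarall 1282 [ 0.5139 -0.0806  0.1422] rect [525.8 -85.2] [238.9  73.9] 17.62
horn 485 [0.4515 0.1074 0.0658] rect [450.5 107.9] [28.8 48.4] 19.49
```

Call:
jog_arm([
  {"delta_rot": [0,0,-7.8],"linear": [0,0,-0.01],"grip": 0.085},
  {"delta_rot": [0,0,-7.8],"linear": [0,0,-0.01],"grip": 0.085},
  {"delta_rot": [0,0,-7.8],"linear": [0,0,-0.01],"grip": 0.085},
  {"delta_rot": [0,0,-7.8],"linear": [0,0,-0.01],"grip": 0.085},
  {"delta_rot": [0,0,-7.8],"linear": [0,0,-0.01],"grip": 0.085},
  {"delta_rot": [0,0,-7.8],"linear": [0,0,-0.01],"grip": 0.085},
  {"delta_rot": [0,0,-7.8],"linear": [0,0,-0.01],"grip": 0.085},
  {"delta_rot": [0,0,-7.8],"linear": [0,0,-0.01],"grip": 0.085},
  {"delta_rot": [0,0,-7.8],"linear": [0,0,-0.01],"grip": 0.085},
  {"delta_rot": [0,0,-7.8],"linear": [0,0,-0.01],"grip": 0.085},
], newtons=60)

```text
t: 1.1
tool_pos: [0.2643, -0.566, 0.3309]
tool_rot: [-1.948, -2.464, -0.001]
contact_force: [-0.1, 0.2, -0.6]
opening: 0.0852
grip_force: 0.0
```

Call:
jog_arm([
  {"delta_rot": [0,0,0],"linear": [0.026,0.0225,0],"grip": 0.085},
  {"delta_rot": [0,0,0],"linear": [0.026,0.0225,0],"grip": 0.085},
  {"delta_rot": [0,0,0],"linear": [0.026,0.0225,0],"grip": 0.085},
  {"delta_rot": [0,0,0],"linear": [0.026,0.0225,0],"grip": 0.085},
  {"delta_rot": [0,0,0],"linear": [0.026,0.0225,0],"grip": 0.085},
  {"delta_rot": [0,0,0],"linear": [0.026,0.0225,0],"grip": 0.085},
  {"delta_rot": [0,0,0],"linear": [0.026,0.0225,0],"grip": 0.085},
  {"delta_rot": [0,0,0],"linear": [0.026,0.0225,0],"grip": 0.085},
  {"delta_rot": [0,0,0],"linear": [0.026,0.0225,0],"grip": 0.085},
  {"delta_rot": [0,0,0],"linear": [0.026,0.0225,0],"grip": 0.085},
])

```text
t: 2.1
tool_pos: [0.4253, -0.2608, 0.3308]
tool_rot: [-1.955, -2.458, -0.0]
contact_force: [0.7, -0.4, 0.9]
opening: 0.0852
grip_force: 0.0
```

Call:
jog_arm([
  {"delta_rot": [0,0,0],"linear": [0.026,0.0225,0],"grip": 0.085},
  {"delta_rot": [0,0,0],"linear": [0.026,0.0225,0],"grip": 0.085},
  {"delta_rot": [0,0,0],"linear": [0.026,0.0225,0],"grip": 0.085},
  {"delta_rot": [0,0,0],"linear": [0.026,0.0225,0],"grip": 0.085},
  {"delta_rot": [0,0,0],"linear": [0.026,0.0225,0],"grip": 0.085},
  {"delta_rot": [0,0,0],"linear": [0.026,0.0225,0],"grip": 0.085},
  {"delta_rot": [0,0,0],"linear": [0.026,0.0225,0],"grip": 0.085},
  {"delta_rot": [0,0,0],"linear": [0.026,0.0225,0],"grip": 0.085},
  {"delta_rot": [0,0,0],"linear": [0.026,0.0225,0],"grip": 0.085},
  {"delta_rot": [0,0,0],"linear": [0.026,0.0225,0],"grip": 0.085},
])

```text
t: 3.1
tool_pos: [0.5859, 0.0432, 0.3307]
tool_rot: [-1.955, -2.459, 0.001]
contact_force: [1.0, -0.8, -0.1]
opening: 0.0851
grip_force: 0.0
```

```bash
cat >> h.py <<'E'
def rect(P,Z,name,lo,hi,box):
    v,u=np.mgrid[:420,:560]
    m=(Z>lo)&(Z<hi)&(u>=box[0])&(u<box[2])&(v>=box[1])&(v<box[3])
    n,l,s,c=cv2.connectedComponentsWithStats(m.astype(np.uint8)); k=1+np.argmax(s[1:,4]); q=P[l==k]
    r=cv2.minAreaRect((q[:,:2]*1000).astype(np.float32)); print(name,len(q),np.round(q.mean(0),4),'rect',np.round(r[0],1),np.round(r[1],1),round(r[2],2),'px',np.round(c[k]),s[k])
def pose():
    o=ctrl.get_obs(); R=cv2.Rodrigues(np.array(o['tool_rot'],float))[0]
    print('t',round(o['t'],2),'pos',np.round(o['tool_pos'],4),'xyaw',np.round(np.degrees(np.arctan2(R[1,0],R[0,0])),2),'z',np.round(R[:,2],4),'F',np.round(o['contact_force'],1),'T',np.round(o['wrist_torque'],2),'open',round(o['opening'],4),'gf',round(o['grip_force'],1),'q',np.round(o['q'],2)); return o,R
def to(x,y,z,yaw):
    o,R=pose(); d=R.T@(np.array([x,y,z])-o['tool_pos']); T=np.array([[c,s,0] for c,s in [(np.cos(np.radians(yaw)),np.sin(np.radians(yaw)))]]+[[np.sin(np.radians(yaw)),-np.cos(np.radians(yaw)),0],[0,0,-1]]).T
    print('lin',np.round(d,4),'rot',np.round(np.degrees(cv2.Rodrigues(R.T@T)[0].ravel()),2))
E
python3 - <<'E'
from h import *
to(.5833,.0442,.33,103.1)
im,d,o=grab('wrist'); cv2.imwrite('pics/w1.png',im[:,:,::-1])
P=cloud('wrist',d,o);Z=P[...,2]; F=(0,0,560,420)
rect(P,Z,'post',.155,.175,F);rect(P,Z,'rail',.19,.215,F);rect(P,Z,'bed',.062,.078,F);rect(P,Z,'base',.087,.097,F)
E
```

```text
t 3.1 pos [0.5859 0.0432 0.3307] xyaw 103.04 z [-9.e-04 -0.e+00 -1.e+00] F [ 1.  -0.8 -0.1] T [-0.04 -0.01  0.05] open 0.0851 gf 0.0 q [-0.05 -0.08  1.58 -0.    1.64 -0.28]
lin [ 0.0016 -0.0023  0.0007] rot [-0.05 -0.01 -0.06]
post 5089 [ 0.619  -0.1065  0.1613] rect [ 619.7 -109.4] [100.6  84.7] 13.19 px [277. 318.] [ 233  289   90   63 5089]
rail 2273 [ 0.6027 -0.0362  0.1996] rect [603.1 -38. ] [109.9  17.8] 12.99 px [277. 278.] [ 221  268  113   21 2273]
bed 8750 [0.5769 0.0762 0.0711] rect [580.   65.1] [107.5 197.2] 12.88 px [277. 145.] [ 236   73   84  158 8750]
base 174 [0.5654 0.0617 0.0928] rect [567.7  56.7] [13.5 31.3] 12.37 px [266. 158.] [261 149  12  27 174]
```

View pics/w1.png

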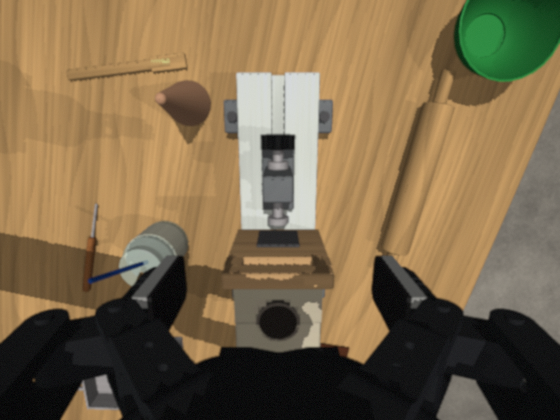

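The wrist view shows the dog centred on the bed, with the post at (278,188), the knob at (278,150) and the rail at (277,278). Nothing is in the fingers' way.

```bash
python3 - <<'E'
from h import *
f=np.load('pics/wrist.npz'); o=dict(tool_pos=f['p'],tool_rot=f['r']); P=cloud('wrist',f['d'],o);Z=P[...,2]
rect(P,Z,'post',.155,.175,(240,150,320,230)); rect(P,Z,'bedend',.062,.078,(0,0,560,140)); rect(P,Z,'scr',.12,.15,(240,120,320,232))
rect(P,Z,'knob',.10,.15,(240,120,320,165))
E
```

```text
post 887 [0.5844 0.0437 0.1655] rect [584.9  42.7] [31.3 28.2] 12.69 px [277. 188.] [262 174  32  29 887]
bedend 2252 [0.5939 0.1316 0.0711] rect [594.3 129.6] [42.1 77.6] 13.03 px [301. 105.] [ 284   73   36   67 2252]
scr 502 [0.5748 0.0854 0.1267] rect [574.7  84.6] [37.4 17. ] 13.54 px [277. 142.] [260 135  35  16 502]
knob 755 [0.5756 0.0809 0.124 ] rect [576.3  76.9] [38.  33.4] 12.97 px [277. 146.] [260 134  35  31 755]
```

Call:
jog_arm([
  {"delta_rot": [0,0,0],"linear": [0.0005,-0.0015,0.025],"grip": 0.085},
  {"delta_rot": [0,0,0],"linear": [0,0,0.025],"grip": 0.085},
  {"delta_rot": [0,0,0],"linear": [0,0,0.025],"grip": 0.085},
  {"delta_rot": [0,0,0],"linear": [0,0,0.025],"grip": 0.085},
  {"delta_rot": [0,0,0],"linear": [0,0,0.025],"grip": 0.085},
  {"delta_rot": [0,0,0],"linear": [0,0,0.025],"grip": 0.085},
  {"delta_rot": [0,0,0],"linear": [0,0,0.025],"grip": 0.085},
  {"delta_rot": [0,0,0],"linear": [0,0,0.02],"grip": 0.085},
  {"delta_rot": [0,0,0],"linear": [0,0,0.012],"grip": 0.085},
  {"delta_rot": [0,0,0],"linear": [0,0,0.006],"grip": 0.085},
])

```text
t: 4.15
tool_pos: [0.5831, 0.0418, 0.1166]
tool_rot: [-1.954, -2.457, 0.002]
contact_force: [-0.6, 0.8, 0.4]
opening: 0.0847
grip_force: 0.0
```

Call:
jog_arm([
  {"delta_rot": [0,0,0],"linear": [0,0,0],"grip": 0.05},
  {"delta_rot": [0,0,0],"linear": [0,0,0],"grip": 0.04},
  {"delta_rot": [0,0,0],"linear": [0,0,0],"grip": 0.02},
  {"delta_rot": [0,0,0],"linear": [0,0,0],"grip": 0.02},
  {"delta_rot": [0,0,0],"linear": [0,0,0],"grip": 0.02},
  {"delta_rot": [0,0,0],"linear": [0,0,0],"grip": 0.02},
  {"delta_rot": [0,0,0],"linear": [0,0,0],"grip": 0.02},
  {"delta_rot": [0,0,0],"linear": [0,0,0],"grip": 0.02},
], newtons=60)

```text
t: 4.95
tool_pos: [0.5848, 0.0418, 0.1198]
tool_rot: [1.954, 2.458, 0.002]
contact_force: [-1.4, -0.1, 5.7]
opening: 0.0311
grip_force: 61.4
```

```bash
python3 - <<'E'
from h import *
pose()
E
```

```text
t 4.95 pos [0.5848 0.0418 0.1198] xyaw 103.03 z [ 2.e-03 -2.e-04 -1.e+00] F [-1.4 -0.1  5.7] T [-0.05  0.1   0.03] open 0.0311 gf 61.4 q [-0.06  0.05  1.8  -0.    1.28 -0.28]
```

Call:
jog_arm([
  {"delta_rot": [0,0,0],"linear": [0.004,0,0],"grip": 0.02},
  {"delta_rot": [0,0,0],"linear": [0.008,0,0],"grip": 0.02},
  {"delta_rot": [0,0,0],"linear": [0.01,0,0],"grip": 0.02},
  {"delta_rot": [0,0,0],"linear": [0.01,0,0],"grip": 0.02},
  {"delta_rot": [0,0,0],"linear": [0.01,0,0],"grip": 0.02},
  {"delta_rot": [0,0,0],"linear": [0.01,0,0],"grip": 0.02},
])

```text
t: 5.55
tool_pos: [0.5733, 0.0926, 0.1198]
tool_rot: [1.954, 2.457, 0.002]
contact_force: [0.4, -2.8, 4.4]
opening: 0.0315
grip_force: 61.7
```

```bash
python3 - <<'E'
from h import *
pose()
E
```

```text
t 5.55 pos [0.5733 0.0926 0.1198] xyaw 103.02 z [ 2.9e-03 -9.0e-04 -1.0e+00] F [ 0.4 -2.8  4.4] T [-0.28  0.04  0.01] open 0.0315 gf 61.7 q [ 0.03  0.04  1.82 -0.    1.28 -0.19]
```

Sliding freely; I'll continue.

Call:
jog_arm([
  {"delta_rot": [0,0,0],"linear": [0.012,0,0],"grip": 0.02},
  {"delta_rot": [0,0,0],"linear": [0.012,0,0],"grip": 0.02},
  {"delta_rot": [0,0,0],"linear": [0.012,0,0],"grip": 0.02},
  {"delta_rot": [0,0,0],"linear": [0.012,0,0],"grip": 0.02},
  {"delta_rot": [0,0,0],"linear": [0.012,0,0],"grip": 0.02},
  {"delta_rot": [0,0,0],"linear": [0.012,0,0],"grip": 0.02},
  {"delta_rot": [0,0,0],"linear": [0.012,0,0],"grip": 0.02},
  {"delta_rot": [0,0,0],"linear": [0.012,0,0],"grip": 0.02},
  {"delta_rot": [0,0,0],"linear": [0.012,0,0],"grip": 0.02},
  {"delta_rot": [0,0,0],"linear": [0.012,0,0],"grip": 0.02},
])

```text
t: 6.55
tool_pos: [0.545, 0.21, 0.118]
tool_rot: [-1.955, -2.459, 0.0]
contact_force: [-0.5, 0.9, -6.5]
opening: 0.0316
grip_force: 60.2
```

```bash
python3 - <<'E'
from h import *
pose()
im,d,o=grab('scene'); cv2.imwrite('pics/s2.png',cv2.resize(im[120:330,150:430,::-1],None,fx=2,fy=2))
E
```

```text
t 6.55 pos [0.545 0.21  0.118] xyaw 103.01 z [-1.e-04  0.e+00 -1.e+00] F [-0.5  0.9 -6.5] T [0.06 0.02 0.03] open 0.0316 gf 60.2 q [0.24 0.05 1.81 0.   1.28 0.01]
```

View pics/s2.png

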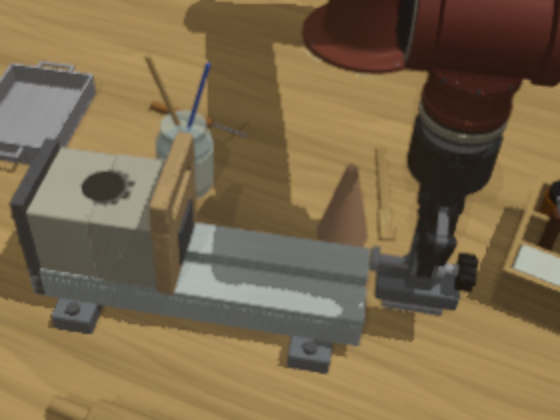

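Call:
jog_arm([
  {"delta_rot": [0,0,0],"linear": [0.005,0,-0.01],"grip": 0.02},
  {"delta_rot": [0,0,0],"linear": [0,0,-0.02],"grip": 0.02},
  {"delta_rot": [0,0,0],"linear": [0,0,-0.025],"grip": 0.02},
  {"delta_rot": [0,0,0],"linear": [0,0,-0.025],"grip": 0.02},
  {"delta_rot": [0,0,0],"linear": [0,0,-0.025],"grip": 0.02},
  {"delta_rot": [0,0,0],"linear": [0,0,-0.025],"grip": 0.02},
  {"delta_rot": [0,0,0],"linear": [0,0,-0.025],"grip": 0.02},
  {"delta_rot": [0,0,0],"linear": [0,0,-0.025],"grip": 0.02},
  {"delta_rot": [0,0,0],"linear": [0,0,-0.02],"grip": 0.02},
  {"delta_rot": [0,0,0],"linear": [0,0,-0.01],"grip": 0.02},
])

```text
t: 7.6
tool_pos: [0.5441, 0.2145, 0.3295]
tool_rot: [1.955, 2.459, 0.001]
contact_force: [-0.0, -0.1, -5.5]
opening: 0.0314
grip_force: 60.9
```

Call:
jog_arm([
  {"delta_rot": [0,0,5],"linear": [0,0,0],"grip": 0.02},
  {"delta_rot": [0,0,7],"linear": [0,0,0],"grip": 0.02},
  {"delta_rot": [0,0,7],"linear": [0,0,0],"grip": 0.02},
  {"delta_rot": [0,0,7],"linear": [0,0,0],"grip": 0.02},
  {"delta_rot": [0,0,7],"linear": [0,0,0],"grip": 0.02},
  {"delta_rot": [0,0,7],"linear": [0,0,0],"grip": 0.02},
  {"delta_rot": [0,0,7],"linear": [0,0,0],"grip": 0.02},
  {"delta_rot": [0,0,7],"linear": [0,0,0],"grip": 0.02},
  {"delta_rot": [0,0,7],"linear": [0,0,0],"grip": 0.02},
  {"delta_rot": [0,0,7],"linear": [0,0,0],"grip": 0.02},
])

```text
t: 8.6
tool_pos: [0.5433, 0.2142, 0.3261]
tool_rot: [-2.998, -0.937, 0.006]
contact_force: [-0.0, -0.9, -6.6]
opening: 0.0315
grip_force: 60.7
```

Call:
jog_arm([
  {"delta_rot": [0,0,7],"linear": [0,0,0],"grip": 0.02},
  {"delta_rot": [0,0,7],"linear": [0,0,0],"grip": 0.02},
  {"delta_rot": [0,0,5],"linear": [0,0,0],"grip": 0.02},
  {"delta_rot": [0,0,3],"linear": [0,0,0],"grip": 0.02},
])

```text
t: 9.0
tool_pos: [0.5433, 0.2142, 0.3261]
tool_rot: [3.122, 0.352, -0.006]
contact_force: [0.6, 0.7, -5.9]
opening: 0.0315
grip_force: 60.7
```

```bash
python3 - <<'E'
from h import *
to(.4165,-.370,.335,12.7)
E
```

```text
t 9.0 pos [0.5433 0.2142 0.3261] xyaw 12.86 z [-4.e-03 -7.e-04 -1.e+00] F [ 0.6  0.7 -5.9] T [0.04 0.01 0.01] open 0.0315 gf 60.7 q [ 0.25 -0.08  1.59  0.    1.64  1.59]
lin [-0.2537  0.5413 -0.008 ] rot [-0.01  0.23  0.16]
```

Call:
jog_arm([
  {"delta_rot": [0,0,0],"linear": [-0.0063,0.0135,-0.005],"grip": 0.02},
  {"delta_rot": [0,0,0],"linear": [-0.0127,0.0271,0],"grip": 0.02},
  {"delta_rot": [0,0,0],"linear": [-0.0127,0.0271,0],"grip": 0.02},
  {"delta_rot": [0,0,0],"linear": [-0.0127,0.0271,0],"grip": 0.02},
  {"delta_rot": [0,0,0],"linear": [-0.0127,0.0271,0],"grip": 0.02},
  {"delta_rot": [0,0,0],"linear": [-0.0127,0.0271,0],"grip": 0.02},
  {"delta_rot": [0,0,0],"linear": [-0.0127,0.0271,0],"grip": 0.02},
  {"delta_rot": [0,0,0],"linear": [-0.0127,0.0271,0],"grip": 0.02},
  {"delta_rot": [0,0,0],"linear": [-0.0127,0.0271,0],"grip": 0.02},
  {"delta_rot": [0,0,0],"linear": [-0.0127,0.0271,0],"grip": 0.02},
])

```text
t: 10.0
tool_pos: [0.4833, -0.0651, 0.3325]
tool_rot: [-3.121, -0.357, 0.003]
contact_force: [1.1, -0.4, -5.6]
opening: 0.0311
grip_force: 61.1
```

Call:
jog_arm([
  {"delta_rot": [0,0,0],"linear": [-0.0127,0.0271,0],"grip": 0.02},
  {"delta_rot": [0,0,0],"linear": [-0.0127,0.0271,0],"grip": 0.02},
  {"delta_rot": [0,0,0],"linear": [-0.0127,0.0271,0],"grip": 0.02},
  {"delta_rot": [0,0,0],"linear": [-0.0127,0.0271,0],"grip": 0.02},
  {"delta_rot": [0,0,0],"linear": [-0.0127,0.0271,0],"grip": 0.02},
  {"delta_rot": [0,0,0],"linear": [-0.0127,0.0271,0],"grip": 0.02},
  {"delta_rot": [0,0,0],"linear": [-0.0127,0.0271,0],"grip": 0.02},
  {"delta_rot": [0,0,0],"linear": [-0.0127,0.0271,0],"grip": 0.02},
  {"delta_rot": [0,0,0],"linear": [-0.0127,0.0271,0],"grip": 0.02},
  {"delta_rot": [0,0,0],"linear": [-0.0127,0.0271,0],"grip": 0.02},
])

```text
t: 11.0
tool_pos: [0.4205, -0.3574, 0.3324]
tool_rot: [-3.12, -0.357, 0.002]
contact_force: [0.4, -0.7, -5.9]
opening: 0.0317
grip_force: 61.1
```

```bash
python3 - <<'E'
from h import *
to(.4165,-.370,.0745,12.7)
im,d,o=grab('wrist'); cv2.imwrite('pics/w3.png',im[:,:,::-1])
P=cloud('wrist',d,o);rect(P,P[...,2],'floor',-.004,.012,(150,100,420,420))
E
```

```text
t 11.0 pos [ 0.4205 -0.3574  0.3324] xyaw 13.04 z [-0.0015  0.0013 -1.    ] F [ 0.4 -0.7 -5.9] T [-0.07 -0.08  0.02] open 0.0317 gf 61.1 q [-0.84 -0.16  1.65 -0.    1.65  0.5 ]
lin [-0.0064  0.0118  0.2579] rot [-0.09  0.07  0.34]
floor 16164 [ 0.3549 -0.2375  0.0011] rect [ 332.9 -256.6] [336.4 170.5] 6.51 px [194. 187.] [  150   100   119   198 16164]
```

View pics/w3.png

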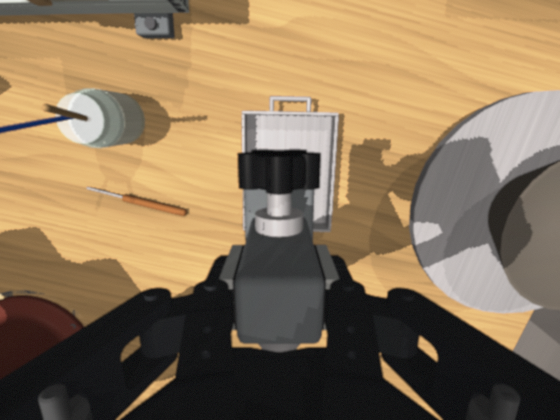

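The tray is at px (245–338, 112–230), centred slightly to the right of the dog. That agrees with the computed 12 mm lateral shift.

Call:
jog_arm([
  {"delta_rot": [0,0,0.3],"linear": [-0.0064,0.0118,0.01],"grip": 0.02},
  {"delta_rot": [0,0,0],"linear": [0,0,0.03],"grip": 0.02},
  {"delta_rot": [0,0,0],"linear": [0,0,0.03],"grip": 0.02},
  {"delta_rot": [0,0,0],"linear": [0,0,0.03],"grip": 0.02},
  {"delta_rot": [0,0,0],"linear": [0,0,0.03],"grip": 0.02},
  {"delta_rot": [0,0,0],"linear": [0,0,0.03],"grip": 0.02},
  {"delta_rot": [0,0,0],"linear": [0,0,0.03],"grip": 0.02},
  {"delta_rot": [0,0,0],"linear": [0,0,0.025],"grip": 0.02},
  {"delta_rot": [0,0,0],"linear": [0,0,0.015],"grip": 0.02},
  {"delta_rot": [0,0,0],"linear": [0,0,0.007],"grip": 0.02},
])

```text
t: 12.05
tool_pos: [0.4172, -0.3679, 0.0938]
tool_rot: [-3.119, -0.349, 0.004]
contact_force: [0.2, -0.3, -5.6]
opening: 0.0315
grip_force: 62.2
```

Call:
jog_arm([
  {"delta_rot": [0,0,0],"linear": [0,0,0.004],"grip": 0.02},
  {"delta_rot": [0,0,0],"linear": [0,0,0.003],"grip": 0.02},
  {"delta_rot": [0,0,0],"linear": [0,0,0],"grip": 0.02},
])

```text
t: 12.35
tool_pos: [0.4189, -0.3698, 0.0903]
tool_rot: [3.121, 0.348, 0.001]
contact_force: [-0.5, -0.2, -6.6]
opening: 0.0315
grip_force: 62.2
```

```bash
python3 - <<'E'
from h import *
to(.4165,-.370,.0755,12.7)
E
```

```text
t 12.35 pos [ 0.4189 -0.3698  0.0903] xyaw 12.73 z [ 0.001  -0.0012 -1.    ] F [-0.5 -0.2 -6.6] T [-0.02  0.04 -0.01] open 0.0315 gf 62.2 q [-0.86  0.03  1.89 -0.    1.23  0.49]
lin [-0.0024 -0.0003  0.0148] rot [ 0.08 -0.04  0.03]
```

Call:
jog_arm([
  {"delta_rot": [0,0,0],"linear": [0,0,0.004],"grip": 0.02},
  {"delta_rot": [0,0,0],"linear": [0,0,0.004],"grip": 0.02},
  {"delta_rot": [0,0,0],"linear": [0,0,0.002],"grip": 0.02},
  {"delta_rot": [0,0,0],"linear": [0,0,0],"grip": 0.02},
])

```text
t: 12.75
tool_pos: [0.4182, -0.3689, 0.0788]
tool_rot: [-3.121, -0.348, 0.001]
contact_force: [-0.8, -0.3, -6.9]
opening: 0.0315
grip_force: 62.4
```

Call:
jog_arm([
  {"delta_rot": [0,0,0],"linear": [0,0,0.001],"grip": 0.02},
  {"delta_rot": [0,0,0],"linear": [0,0,0.001],"grip": 0.02},
  {"delta_rot": [0,0,0],"linear": [0,0,0],"grip": 0.02},
])

```text
t: 13.05
tool_pos: [0.4184, -0.3692, 0.0772]
tool_rot: [-3.122, -0.348, 0.0]
contact_force: [-0.0, 0.2, -6.3]
opening: 0.0313
grip_force: 62.4
```

Call:
jog_arm([
  {"delta_rot": [0,0,0],"linear": [0,0,0.0008],"grip": 0.02},
  {"delta_rot": [0,0,0],"linear": [0,0,0.0007],"grip": 0.02},
  {"delta_rot": [0,0,0],"linear": [0,0,0],"grip": 0.02},
])

```text
t: 13.35
tool_pos: [0.4186, -0.3694, 0.0763]
tool_rot: [3.122, 0.348, 0.0]
contact_force: [0.5, 0.8, -3.1]
opening: 0.031
grip_force: 62.8
```

Call:
jog_arm([
  {"delta_rot": [0,0,0],"linear": [0,0,0],"grip": 0.02},
])

```text
t: 13.45
tool_pos: [0.4186, -0.3694, 0.0763]
tool_rot: [3.122, 0.348, 0.0]
contact_force: [0.3, 0.2, -3.4]
opening: 0.0314
grip_force: 62.8
```

Call:
jog_arm([
  {"delta_rot": [0,0,0],"linear": [0,0,0.0005],"grip": 0.02},
  {"delta_rot": [0,0,0],"linear": [0,0,0],"grip": 0.02},
])

```text
t: 13.65
tool_pos: [0.4187, -0.3694, 0.0763]
tool_rot: [3.122, 0.348, 0.0]
contact_force: [-1.5, 1.7, 3.3]
opening: 0.0314
grip_force: 63.3
```

```bash
python3 - <<'E'
from h import *
pose()
E
```

```text
t 13.65 pos [ 0.4187 -0.3694  0.0763] xyaw 12.73 z [ 3.e-04 -3.e-04 -1.e+00] F [-1.5  1.7  3.3] T [ 0.58  0.47 -0.01] open 0.0314 gf 63.3 q [-0.86  0.04  1.89  0.    1.2   0.49]
```

Call:
jog_arm([
  {"delta_rot": [0,0,0],"linear": [0,0,0],"grip": 0.033},
  {"delta_rot": [0,0,0],"linear": [0,0,0],"grip": 0.036},
  {"delta_rot": [0,0,0],"linear": [0,0,0],"grip": 0.042},
  {"delta_rot": [0,0,0],"linear": [0,0,0],"grip": 0.05},
  {"delta_rot": [0,0,0],"linear": [0,0,0],"grip": 0.06},
  {"delta_rot": [0,0,0],"linear": [0,0,0],"grip": 0.07},
  {"delta_rot": [0,0,0],"linear": [0,0,0],"grip": 0.07},
])

```text
t: 14.35
tool_pos: [0.4185, -0.3692, 0.0753]
tool_rot: [3.122, 0.348, 0.0]
contact_force: [-0.0, -0.1, -0.1]
opening: 0.0698
grip_force: 0.0
```

```bash
python3 - <<'E'
from h import *
pose()
im,d,o=grab('wrist'); cv2.imwrite('pics/w4.png',im[:,:,::-1])
E
```

```text
t 14.35 pos [ 0.4185 -0.3692  0.0753] xyaw 12.73 z [ 0. -0. -1.] F [-0.  -0.1 -0.1] T [-0.03 -0.01 -0.04] open 0.0698 gf 0.0 q [-0.86  0.04  1.9  -0.    1.2   0.49]
```

View pics/w4.png

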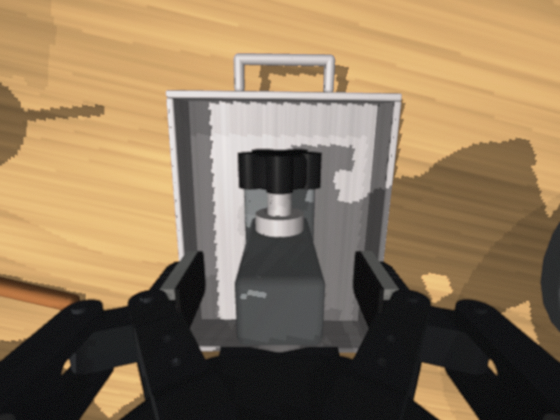

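The dog is standing upright in the middle of the tray (post at (280,300)), with both fingers clear of it. Next I'll raise the arm and go to the rail.

Call:
jog_arm([
  {"delta_rot": [0,0,0],"linear": [0,0,-0.01],"grip": 0.07},
  {"delta_rot": [0,0,0],"linear": [0,0,-0.02],"grip": 0.085},
  {"delta_rot": [0,0,0],"linear": [0,0,-0.03],"grip": 0.085},
  {"delta_rot": [0,0,0],"linear": [0,0,-0.03],"grip": 0.085},
  {"delta_rot": [0,0,0],"linear": [0,0,-0.03],"grip": 0.085},
  {"delta_rot": [0,0,0],"linear": [0,0,-0.03],"grip": 0.085},
  {"delta_rot": [0,0,0],"linear": [0,0,-0.03],"grip": 0.085},
  {"delta_rot": [0,0,0],"linear": [0,0,-0.03],"grip": 0.085},
  {"delta_rot": [0,0,0],"linear": [0,0,-0.03],"grip": 0.085},
  {"delta_rot": [0,0,-0.3],"linear": [0,0,-0.015],"grip": 0.085},
])

```text
t: 15.4
tool_pos: [0.419, -0.3698, 0.3348]
tool_rot: [3.117, 0.356, 0.005]
contact_force: [0.5, 0.0, 0.4]
opening: 0.0852
grip_force: 0.0
```

Call:
jog_arm([
  {"delta_rot": [0,0,0],"linear": [0.0253,-0.0283,0],"grip": 0.085},
  {"delta_rot": [0,0,0],"linear": [0.0253,-0.0283,0],"grip": 0.085},
  {"delta_rot": [0,0,0],"linear": [0.0253,-0.0283,0],"grip": 0.085},
  {"delta_rot": [0,0,0],"linear": [0.0253,-0.0283,0],"grip": 0.085},
  {"delta_rot": [0,0,0],"linear": [0.0253,-0.0283,0],"grip": 0.085},
  {"delta_rot": [0,0,0],"linear": [0.0253,-0.0283,0],"grip": 0.085},
  {"delta_rot": [0,0,0],"linear": [0.0253,-0.0283,0],"grip": 0.085},
  {"delta_rot": [0,0,0],"linear": [0.0253,-0.0283,0],"grip": 0.085},
  {"delta_rot": [0,0,0],"linear": [0.0253,-0.0283,0],"grip": 0.085},
  {"delta_rot": [0,0,0],"linear": [0.0253,-0.0283,0],"grip": 0.085},
])

```text
t: 16.4
tool_pos: [0.6014, -0.0349, 0.3299]
tool_rot: [-3.121, -0.357, 0.001]
contact_force: [1.1, -0.7, -0.3]
opening: 0.0853
grip_force: 0.0
```

Call:
jog_arm([
  {"delta_rot": [0,0,0],"linear": [0,0,0],"grip": 0.085},
  {"delta_rot": [0,0,0],"linear": [0,0,0],"grip": 0.085},
])

```text
t: 16.6
tool_pos: [0.601, -0.0359, 0.3297]
tool_rot: [3.121, 0.359, -0.002]
contact_force: [-0.9, 0.2, 0.4]
opening: 0.0847
grip_force: 0.0
```

```bash
python3 - <<'E'
from h import *
to(.603,-.0376,.174,13.0)
im,d,o=grab('wrist'); cv2.imwrite('pics/w5.png',im[:,:,::-1])
P=cloud('wrist',d,o);rect(P,P[...,2],'rail',.185,.215,(100,0,460,420))
E
```

```text
t 16.6 pos [ 0.601  -0.0359  0.3297] xyaw 13.13 z [-1.4e-03 -2.0e-04 -1.0e+00] F [-0.9  0.2  0.4] T [ 0.01 -0.02 -0.02] open 0.0847 gf 0.0 q [-0.18 -0.04  1.54 -0.    1.64  1.16]
lin [0.0018 0.0021 0.1557] rot [-0.01  0.08  0.13]
rail 2386 [ 0.6081 -0.0376  0.2007] rect [604.6 -38.5] [108.9  18. ] 12.8 px [282. 190.] [ 272  132   21  120 2386]
```

View pics/w5.png

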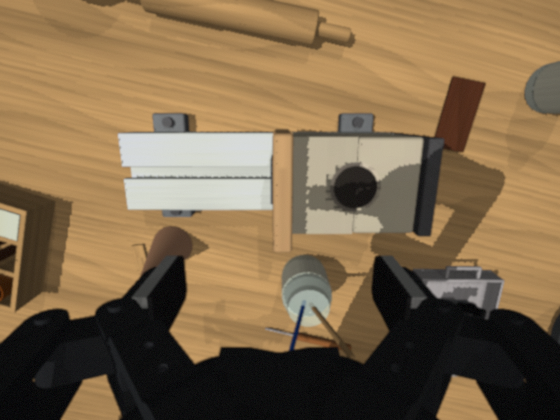

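The bed is clear. The rail runs from (283,132) to (283,250) with nothing beside it.

Call:
jog_arm([
  {"delta_rot": [0,0,0.1],"linear": [0.002,0.0025,0.02],"grip": 0.085},
  {"delta_rot": [0,0,0],"linear": [0,0,0.025],"grip": 0.085},
  {"delta_rot": [0,0,0],"linear": [0,0,0.025],"grip": 0.085},
  {"delta_rot": [0,0,0],"linear": [0,0,0.025],"grip": 0.085},
  {"delta_rot": [0,0,0],"linear": [0,0,0.025],"grip": 0.085},
  {"delta_rot": [0,0,0],"linear": [0,0,0.02],"grip": 0.085},
  {"delta_rot": [0,0,0],"linear": [0,0,0.01],"grip": 0.085},
  {"delta_rot": [0,0,0],"linear": [0,0,0.005],"grip": 0.085},
  {"delta_rot": [0,0,0],"linear": [0,0,0],"grip": 0.085},
])

```text
t: 17.55
tool_pos: [0.6035, -0.0391, 0.1753]
tool_rot: [3.122, 0.352, -0.0]
contact_force: [-0.4, -0.5, 1.0]
opening: 0.0849
grip_force: 0.0
```

Call:
jog_arm([
  {"delta_rot": [0,0,0],"linear": [0,0,0],"grip": 0.06},
  {"delta_rot": [0,0,0],"linear": [0,0,0],"grip": 0.04},
  {"delta_rot": [0,0,0],"linear": [0,0,0],"grip": 0.025},
  {"delta_rot": [0,0,0],"linear": [0,0,0],"grip": 0.01},
  {"delta_rot": [0,0,0],"linear": [0,0,0],"grip": 0.01},
  {"delta_rot": [0,0,0],"linear": [0,0,0],"grip": 0.01},
  {"delta_rot": [0,0,0],"linear": [0,0,0],"grip": 0.01},
  {"delta_rot": [0,0,0],"linear": [0,0,0],"grip": 0.01},
  {"delta_rot": [0,0,0],"linear": [0,0,0],"grip": 0.01},
  {"delta_rot": [0,0,0],"linear": [0,0,0],"grip": 0.01},
], newtons=40)

```text
t: 18.55
tool_pos: [0.6039, -0.0384, 0.1758]
tool_rot: [3.122, 0.354, 0.001]
contact_force: [-0.0, 0.4, 4.3]
opening: 0.0171
grip_force: 42.9
```

```bash
python3 - <<'E'
from h import *
pose()
E
```

```text
t 18.55 pos [ 0.6039 -0.0384  0.1758] xyaw 12.93 z [ 6.e-04 -0.e+00 -1.e+00] F [-0.   0.4  4.3] T [0.08 0.17 0.05] open 0.0171 gf 42.9 q [-0.19  0.05  1.71  0.    1.38  1.16]
```

Call:
jog_arm([
  {"delta_rot": [0,0,0],"linear": [0,-0.005,0],"grip": 0.01},
  {"delta_rot": [0,0,0],"linear": [0,-0.01,0],"grip": 0.01},
  {"delta_rot": [0,0,0],"linear": [0,-0.013,0],"grip": 0.01},
  {"delta_rot": [0,0,0],"linear": [0,-0.015,0],"grip": 0.01},
  {"delta_rot": [0,0,0],"linear": [0,-0.015,0],"grip": 0.01},
  {"delta_rot": [0,0,0],"linear": [0,-0.015,0],"grip": 0.01},
  {"delta_rot": [0,0,0],"linear": [0,-0.015,0],"grip": 0.01},
  {"delta_rot": [0,0,0],"linear": [0,-0.012,0],"grip": 0.01},
  {"delta_rot": [0,0,0],"linear": [0,-0.01,0],"grip": 0.01},
  {"delta_rot": [0,0,0],"linear": [0,-0.005,0],"grip": 0.01},
])

```text
t: 19.55
tool_pos: [0.5776, 0.0748, 0.1758]
tool_rot: [3.121, 0.355, 0.001]
contact_force: [-1.5, -4.0, 5.1]
opening: 0.017
grip_force: 43.0
```

Call:
jog_arm([
  {"delta_rot": [0,0,0],"linear": [0,-0.002,0],"grip": 0.01},
  {"delta_rot": [0,0,0],"linear": [0,-0.002,0],"grip": 0.01},
  {"delta_rot": [0,0,0],"linear": [0,0,0],"grip": 0.01},
])

```text
t: 19.85
tool_pos: [0.5767, 0.0785, 0.1759]
tool_rot: [-3.121, -0.355, -0.0]
contact_force: [-1.4, -1.8, 6.0]
opening: 0.0172
grip_force: 43.1
```

```bash
python3 - <<'E'
from h import *
o,_=pose(); d=o['tool_pos'][:2]-np.array([.6039,-.0384]); print(np.hypot(*d))
E
```

```text
t 19.85 pos [0.5767 0.0785 0.1759] xyaw 12.96 z [ 2.e-04  1.e-04 -1.e+00] F [-1.4 -1.8  6. ] T [-0.35  0.25  0.08] open 0.0172 gf 43.1 q [ 0.01 -0.01  1.77  0.    1.38  1.35]
0.12000051453678
```

Measured travel is 120 mm, but the force doesn't yet show the stop. I'll creep on until it rises.

Call:
jog_arm([
  {"delta_rot": [0,0,0],"linear": [0,-0.001,0],"grip": 0.01},
  {"delta_rot": [0,0,0],"linear": [0,-0.001,0],"grip": 0.01},
  {"delta_rot": [0,0,0],"linear": [0,0,0],"grip": 0.01},
])

```text
t: 20.15
tool_pos: [0.5767, 0.0785, 0.1758]
tool_rot: [3.118, 0.353, 0.001]
contact_force: [0.3, -8.1, 5.8]
opening: 0.0173
grip_force: 43.0
```

Call:
jog_arm([
  {"delta_rot": [0,0,0],"linear": [0,-0.001,0],"grip": 0.01},
  {"delta_rot": [0,0,0],"linear": [0,0,0],"grip": 0.01},
])

```text
t: 20.35
tool_pos: [0.5767, 0.0785, 0.1758]
tool_rot: [3.116, 0.352, 0.001]
contact_force: [2.2, -10.7, 5.2]
opening: 0.0173
grip_force: 43.0
```

The position no longer changes and the force is rising, so the mould is at its stop. Now I'll release and rise.

Call:
jog_arm([
  {"delta_rot": [0,0,0],"linear": [0,0,0],"grip": 0.02},
  {"delta_rot": [0,0,0],"linear": [0,0,0],"grip": 0.03},
  {"delta_rot": [0,0,0],"linear": [0,0,0],"grip": 0.045},
  {"delta_rot": [0,0,0],"linear": [0,0,0],"grip": 0.06},
  {"delta_rot": [0,0,0],"linear": [0,0,0],"grip": 0.07},
  {"delta_rot": [0,0,0],"linear": [0,0,-0.01],"grip": 0.07},
  {"delta_rot": [0,0,0],"linear": [0,0,-0.03],"grip": 0.07},
  {"delta_rot": [0,0,0],"linear": [0,0,-0.04],"grip": 0.07},
  {"delta_rot": [0,0,0],"linear": [0,0,-0.04],"grip": 0.07},
  {"delta_rot": [0,0,0],"linear": [0,0,-0.03],"grip": 0.07},
])

```text
t: 21.35
tool_pos: [0.5768, 0.0806, 0.3295]
tool_rot: [3.121, 0.354, 0.006]
contact_force: [-0.3, -0.7, 0.2]
opening: 0.0701
grip_force: 0.0
```

Call:
jog_arm([
  {"delta_rot": [0,0,0],"linear": [0,0,0],"grip": 0.07},
  {"delta_rot": [0,0,0],"linear": [0,0,0],"grip": 0.07},
  {"delta_rot": [0,0,0],"linear": [0,0,0],"grip": 0.07},
])

```text
t: 21.65
tool_pos: [0.5757, 0.0805, 0.3238]
tool_rot: [-3.121, -0.354, 0.004]
contact_force: [-0.4, -0.9, 0.1]
opening: 0.07
grip_force: 0.0
```

```bash
python3 - <<'E'
from h import *
pose()
im,d,o=grab('wrist'); P=cloud('wrist',d,o);rect(P,P[...,2],'rail',.185,.215,(100,0,460,420))
im,d,o=grab('scene'); cv2.imwrite('pics/s6.png',im[:,:,::-1]); P=cloud('scene',d); rect(P,P[...,2],'rail',.185,.215,(155,170,345,310))
E
```

```text
t 21.65 pos [0.5757 0.0805 0.3238] xyaw 12.92 z [-2.5e-03  1.0e-04 -1.0e+00] F [-0.4 -0.9  0.1] T [-0.    0.01 -0.01] open 0.07 gf 0.0 q [ 0.01 -0.09  1.6   0.    1.63  1.36]
rail 2466 [0.5805 0.0791 0.2007] rect [577.1  78.5] [109.5  17.9] 13.52 px [281. 194.] [ 271  134   21  123 2466]
rail 439 [0.5863 0.0833 0.1993] rect [577.3  80.8] [109.6  18.1] 12.78 px [297. 217.] [289 194  17  45 439]
```

View pics/s6.png

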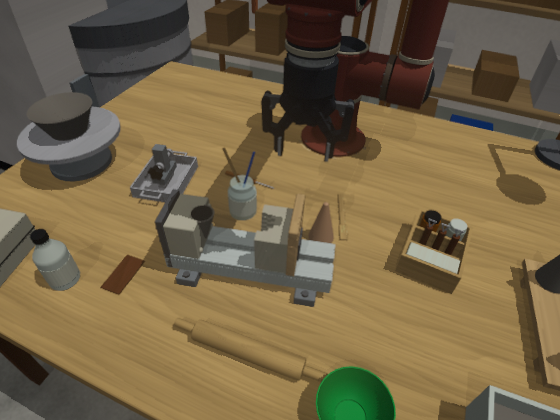

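The mould half is fully back (rail at (297,217)) and the dog stands in the tray at (162,165). The horn at (322,222) and the jar at (242,197) are upright and undisturbed, and the gripper is clear.

```bash
python3 -c "
from station import ctrl; print(ctrl.finish_job())"
```

```text
the job is handed in; nothing more can be done
None
```

The clamp dog stands upright in the steel tray, the mould half is drawn 120 mm back to its stop and released, the horn and jar are undisturbed, and the job was handed in at about 22 s; no verdict came back.

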